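# Gather the brass natches in the tote's red corner

### The arm

A 6-joint arm with a two-finger parallel gripper is mounted at the origin on a cart in front of the work surface, level with it; the furniture and walls round the work are solid. World frame = base frame: x ahead of the robot, y to its left, z up, the work surface at z = 0. Lengths are in mm, angles in degrees, forces in N, time in s.
With the tool pointing down it reaches from about 300 to 875 mm from the base axis. Payload 6.4 kg.
Tool frame: the origin (TCP) lies between the finger pads; the fingertips stand 11 mm ahead of it and the grasp point (between the pads) lies 8 mm behind it; z points along the fingers, y is the direction in which the jaws open and shut (so a half turn about z gives the same grasp; the last joint's range is limited). The gripper opens to 88 mm and grips with 3 to 60 N. Pads are 18 mm wide; open, the fingers measure 123 mm over their backs; the gripper's body (75 mm by 187 mm) begins 45 mm behind the grasp point.
Start: joints at [-84.013, 10.359, 92.074, -0, 77.567, -11.82], TCP at [175.863, -547.461, 229.014] pointing down, gripper open.
Joint ranges: [-171.53, 171.53], [-51.25, 118.39], [17.06, 147.69], [-65.23, 245.23], [0, 150.52], [-178.68, 178.68]. Speed limits (degrees/s): [147.25, 147.25, 172.46, 180, 180, 180].

### API

Orientations are given as a 3x3 rotation matrix whose columns are the frame's x, y, z axes.
In Python, from station import manip, vision gives the robot as it stands.
- The arm moves only by the shell command python3 -m handwheel 'ROWS' [FORCE]. ROWS is JSON, a list of rows, each an object of numbers: "hand": the closure, from 0 (fully open) to 1 (shut); "dx", "dy", "dz": the shift along the world's x, y, z in m; "ax", "ay", "az": the turn, a rotation vector about the world's x, y, z in degrees. In form: [{"hand": .., "dx": .., "dy": .., "dz": .., "ax": .., "ay": .., "az": ..}, ...]. A call has exactly 8 rows; each row is the pose to reach, as a shift and turn from the pose measured when the call began; what a row does not reach only later rows make up. A row lasts 1/12 s, in which the tool goes at most 41.7 mm and 7.16 degrees, less where a joint would pass 70% of its speed; a pose out of reach is approached as far as the arm can. A call with a gripper value outside its range is refused whole. The fingers move at their own pace and stop on an object; FORCE is the grip in N (left out, the last holds). Time passes only in rows, so rows that repeat a pose let the fingers close, or fill a call up. It gives the time, the measured TCP pose, the force and the opening at its end, in the units of the state.
- manip.sense(): the state, without advancing time (a new reading comes with each control period).
- vision.snapshot(name): name is "side" or "top"; returns a dict with "color" (480x640x3 uint8, red, green, blue), "mtx" (3x3 intrinsics, pixels), "T" (4x4, takes a point from camera to world coordinates). Camera axes: x right, y up, looking along -z (the intrinsics and any distortion apply to the point x, -y, -z); pixel columns grow to the right and rows downward; lengths in mm; the calibration is good to about 2 mm. A picture is of the moment at which its call begins. There is no depth.
- manip.sign_off(): hands the job in, once; it reports no verdict.
Trained networks look in a picture, given as the dict that the camera call returned (one of the last four; its "shot" number tells which), for a name from the list of things; names that differ only in an ending like _2 or _b are one class to them, and where a whole thing is asked for, a point or a joint stands for the part that bears it (a point fixed in the world has none). Each returns a list of dicts, best first, with "conf" (0 to 1); they miss things now and then, are a little off and sometimes report something else, mostly with a low value. They report only what shows in the picture. A call takes as long as a camera call.
- vision.trace(query, picture): "pixels" (480x640 bool, what is visible of it) and "bbox" ([left, top, width, height] in pixels, round what is visible of it).
The state is a dict: "t": time; "joint_pos": joint angles; "joint_vel": joint speeds; "joint_efforts": joint torques, N m; "eef_pos": TCP position; "ee_rot": TCP orientation; "force": force on the tool from outside, world axes, zero at the start; "ft_torque": the same for the moment, N m; "gripper_width": finger opening in mm.
Only numpy, scipy, OpenCV 4.12 (cv2) and the standard library are available. Lean on these libraries where they do the work, as an engineer would, in place of code of your own. Each camera call takes 0.05 s, during which the arm holds its last target. There are 200 camera calls.

### The job

Pick up the blue tote by its wooden bar and tip it so that all four brass natches slide together into the red corner, ready for me to scoop them out there. Finish still holding the tote in the air and still, visibly tilted with the red corner the lowest, and even that corner at least 10 cm above the table top; do not put it down or let go. Do not spill a natch, and leave the other things on the bench where they are.

Things in the scene. Friction and masses are not known exactly. Their poses are not given: they have to be found in the camera images.
- tote: blue plastic tote, 128 mm (x) x 178 mm (y) outside, walls 50 mm high, floor and walls 4 mm thick, loose, 0.27 to 0.41 kg empty. Origin: centre of its underside, z up. A wooden grip bar on a steel upright at each end runs along y over the middle. The +x, +y corner is red inside and out.
- tote_grip (a point): middle of the tote's wooden grip bar, 100 mm above the tote's underside; axes as the tote's. The bar runs along y and is 22 mm wide (x), 24 mm tall (88 to 112 mm above the underside), 186 mm long: pinch it across x
- red_corner_in (a point): the red corner inside the tote: where the top of the floor meets the two inner wall faces, 60 mm in x and 85 mm in y from the tote's middle, 4 mm above its underside
- red_corner_under (a point): the red corner's outermost point on the tote's underside, 64 mm in x and 89 mm in y from the tote's middle
- natch_1: brass natch 1 of 4 (mould locating key): round 22 mm flange with a dome, 13 mm high, 25 g, loose in the tote; origin at the centre of the flange's underside. Slides freely on the smooth plastic once the floor leans about 10 to 14 degrees
- natch_2: brass natch 2 of 4 (mould locating key): round 22 mm flange with a dome, 13 mm high, 25 g, loose in the tote; origin at the centre of the flange's underside. Slides freely on the smooth plastic once the floor leans about 10 to 14 degrees
- natch_3: brass natch 3 of 4 (mould locating key): round 22 mm flange with a dome, 13 mm high, 25 g, loose in the tote; origin at the centre of the flange's underside. Slides freely on the smooth plastic once the floor leans about 10 to 14 degrees
- natch_4: brass natch 4 of 4 (mould locating key): round 22 mm flange with a dome, 13 mm high, 25 g, loose in the tote; origin at the centre of the flange's underside. Slides freely on the smooth plastic once the floor leans about 10 to 14 degrees
- sanding_block: brown cork-like sanding block, 66 x 110 x 31 mm, lying flat; bystander, leave alone
- wedge_3: loose wooden wedge, 32 x 90 x 22 mm; bystander, leave alone
- test_tile_4: cream plaster test tile lying flat, 39 x 48 x 17 mm; bystander, leave alone
- upright_mould_edge (a point): fixed: front left edge, 0.2 m up, of the heavy stone mould that stands upright on the right; it is 0.46 m high and reaches 0.6 m back (+x) and 0.13 m to the right (-y) from here. Keep the gripper off it
- flat_mould_corner (a point): fixed: front right corner, 90 mm up, of the flat stone mould on its board; it reaches 0.39 m back (+x) and 0.47 m to the left (+y) from here

How it is judged:
By the outcome, as a careful person would: the job done as asked, in the order asked, and still so for the second after the job is handed in, while the arm keeps its last pose, push and grip.
It also fails if it takes over 35 s, if anything falls off the work surface, if the arm or the gripper's body presses on something with over 40 N, if the wrist force passes 120 N, or if a joint passes its speed limit or range.

## Working session

There is one attempt and no reset: what is moved stays moved. The work goes in short steps, Python scripts to look and compute and a shell command to move; the robot and the scene stay as the last step left them, time stands still between calls to the robot, and variables do not carry over. Pictures are saved under pics/ and viewed, about 8 in all and at most 12, crops included, and the job is handed in when it is done.

```bash
mkdir -p pics
cat > h.py <<'E'
import numpy as np, cv2
from station import manip, vision
def proj(s,P):
    P=np.atleast_2d(P).astype(float);T=np.array(s["T"]);K=np.array(s["mtx"])
    c=(P-T[:3,3])@T[:3,:3]; c=c*[1,-1,-1]; q=c@K.T; return q[:,:2]/q[:,2:]
def back(s,px,z):
    px=np.atleast_2d(px).astype(float);T=np.array(s["T"]);K=np.array(s["mtx"])
    r=np.c_[px,np.ones(len(px))]@np.linalg.inv(K).T*[1,-1,-1]@T[:3,:3].T
    o=T[:3,3]; return o+r*((z-o[2])/r[:,2])[:,None]
def save(s,n,crop=None,k=1):
    im=s["color"][:,:,::-1]
    if crop: l,t,w,h=crop; im=im[t:t+h,l:l+w]
    cv2.imwrite("pics/"+n,cv2.resize(im,None,fx=k,fy=k,interpolation=cv2.INTER_CUBIC))
E
python3 - <<'E'
from h import *
ims=[]
for n in("top","side"):
    s=vision.snapshot(n); print(n,s.keys(),np.round(s["T"],2).tolist(),s["mtx"])
    save(s,n+"0.png")
    for q in("tote","tote_grip","natch_1","sanding_block","wedge_3","test_tile_4"):
        for d in vision.trace(q,s)[:5]:
            m=d["pixels"];ys,xs=np.nonzero(m);r=cv2.minAreaRect(np.c_[xs,ys].astype(np.float32))
            print(q,round(d["conf"],2),d["bbox"],np.round(r[0]),np.round(r[1]),round(r[2]), back(s,[[xs.mean(),ys.mean()]],20).round())
E
```

```text
top dict_keys(['color', 'mtx', 'T', 'shot']) [[0.03, 0.98, -0.19, 371.17], [-1.0, 0.03, -0.0, -238.58], [0.0, 0.19, 0.98, 1139.02], [0.0, 0.0, 0.0, 1.0]] [[584.08242486   0.         325.0818427 ]
 [  0.         584.08242486 238.71760762]
 [  0.           0.           1.        ]]
tote 0.98 [277.7, 206.6, 116.0, 105.9] [338. 258.] [ 72. 106.] 61 [[ 551. -259.   20.]]
tote_grip 0.73 [274.9, 206.3, 122.1, 103.6] [338. 257.] [ 71. 104.] 61 [[ 552. -259.   20.]]
tote_grip 0.55 [313.8, 289.0, 8.1, 14.5] [318. 296.] [10. 10.] 45 [[ 477. -223.   20.]]
natch_1 0.46 [293.6, 260.3, 12.3, 9.1] [298. 264.] [7. 9.] 90 [[ 537. -184.   20.]]
sanding_block 0.69 [168.4, 287.8, 66.1, 36.7] [202. 308.] [62. 35.] 5 [[447.  -3.  20.]]
wedge_3 0.65 [410.8, 308.5, 50.5, 34.0] [435. 325.] [17. 48.] 70 [[ 426. -447.   20.]]
test_tile_4 0.67 [270.2, 177.2, 26.2, 26.0] [282. 191.] [20. 25.] 30 [[ 682. -147.   20.]]
side dict_keys(['color', 'mtx', 'T', 'shot']) [[0.93, 0.25, -0.28, 281.41], [-0.37, 0.6, -0.71, -918.79], [-0.0, 0.76, 0.65, 774.0], [0.0, 0.0, 0.0, 1.0]] [[543.02777336   0.         319.21166585]
 [
[... 174 characters left out ...]
e_grip 0.87 [260.5, 241.1, 109.8, 106.1] [313. 296.] [110.  73.] 27 [[ 542. -242.   20.]]
natch_1 0.53 [288.9, 285.7, 11.4, 10.5] [294. 290.] [ 9. 10.] 90 [[ 508. -213.   20.]]
natch_1 0.53 [349.9, 241.2, 23.3, 16.0] [361. 250.] [17. 22.] 90 [[ 679. -156.   20.]]
natch_1 0.49 [297.4, 273.3, 9.4, 14.1] [302. 280.] [ 9. 10.] 90 [[ 532. -195.   20.]]
sanding_block 0.67 [216.9, 210.5, 37.8, 47.3] [234. 235.] [42. 32.] 74 [[445.  -8.  20.]]
wedge_3 0.9 [268.9, 386.7, 51.4, 46.8] [297. 407.] [53. 22.] 42 [[ 425. -460.   20.]]
wedge_3 0.55 [287.8, 287.1, 13.5, 9.0] [294. 290.] [7. 9.] 90 [[ 508. -213.   20.]]
test_tile_4 0.87 [349.5, 241.2, 23.1, 18.1] [361. 250.] [18. 22.] 90 [[ 678. -156.   20.]]
```

Run:
```python
import cv2,numpy as np
t=cv2.imread("pics/top0.png");s=cv2.imread("pics/side0.png")
cv2.imwrite("pics/t_all.png",np.hstack([cv2.resize(t,(400,300)),cv2.resize(s,(400,300))]))
a=cv2.resize(t[190:330,260:410],None,fx=4,fy=4,interpolation=2);b=cv2.resize(s[230:355,245:385],None,fx=4,fy=4,interpolation=2)
cv2.imwrite("pics/t_crop.png",cv2.resize(t[195:325,265:405],(800,743))[:600] if 0 else a)
cv2.imwrite("pics/s_crop.png",b)
```

```text
(no output)
```

View pics/t_all.png

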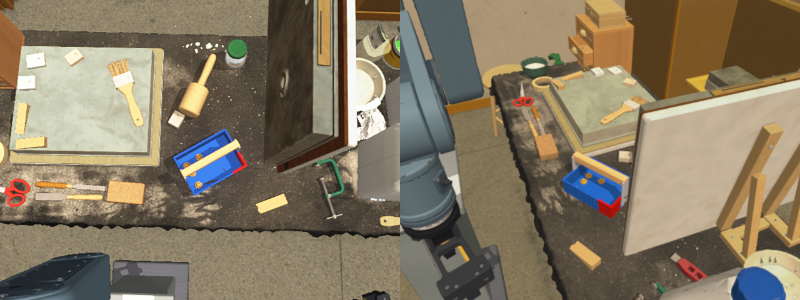

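View pics/t_crop.png

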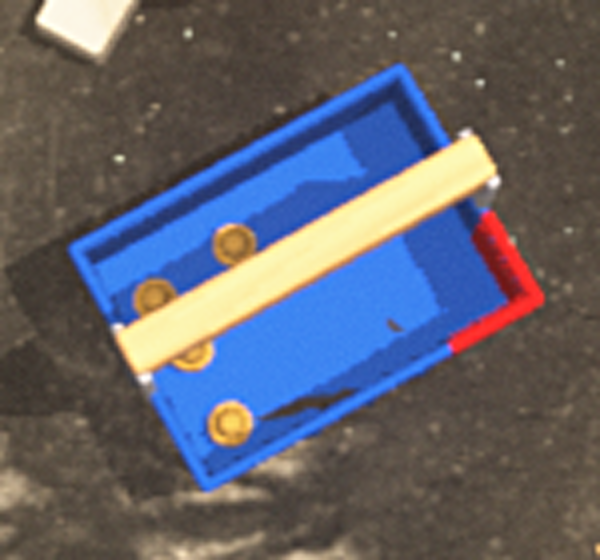

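View pics/s_crop.png

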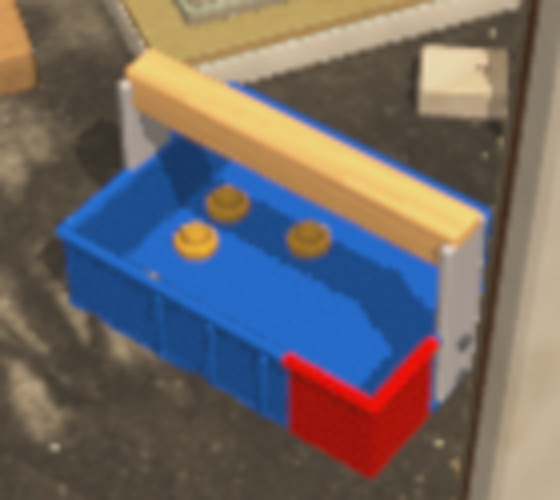

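Top view: the red corner is at the right (about 395,264), the bar runs between about (289,276) and (383,228), and there are four natches near the left end. Next I fit the tote pose.

Run:
```python
from h import *
from scipy.optimize import least_squares
from scipy.spatial.transform import Rotation as R
t=vision.snapshot("top"); s=vision.snapshot("side")
c=lambda a,k,o:np.array(a)/4+o
rim=np.array([[64,89,50],[64,-89,50],[-64,-89,50],[-64,89,50.]])
barc=np.array([[11,93,112],[-11,93,112],[-11,-93,112],[11,-93,112.]])
pt=c([[543,298],[208,490],[70,245],[404,67],[495,170],[475,137],[116,330],[136,375]],4,[260,190])
ps=c([[372,410],[60,235],[376,472],[445,250],[485,213],[152,50],[128,72]],4,[245,230])
Pt=np.vstack([rim,barc]); Ps=np.vstack([rim[:2],[64,89,0],barc])
Ps[3:]=barc[[0,1,2,3]]; Ps[3]=[11,93,112]
def W(p,P): r=R.from_euler('z',p[2],degrees=True).as_matrix(); return P@r.T+[p[0],p[1],0]
for name,f in (("top",lambda p:(proj(t,W(p,Pt))-pt)),("side",lambda p:(proj(s,W(p,Ps))-ps)),("both",lambda p:np.vstack([proj(t,W(p,Pt))-pt,proj(s,W(p,Ps))-ps]))):
    r=least_squares(lambda p:f(p).ravel(),[545,-255,-150],loss="soft_l1"); print(name,r.x.round(1)); 
print(f(r.x).round(1).tolist())
p=r.x
print("R tote",R.from_euler('z',p[2],degrees=True).as_matrix().round(3).tolist())
print("mould base", back(t,[[424,269]],0).round(), "flat", back(t,[[250,250]],90).round())
q=manip.sense(); print(q["eef_pos"],np.round(q["ee_rot"],3).tolist(),q["joint_pos"],q["force"],q["gripper_width"],q["t"])
# yaw delta to align tool y with tote x
y=np.array(q["ee_rot"])[:,1]; a=np.degrees(np.arctan2(y[1],y[0])); print("tool y ang",a,"delta",(p[2]-a+90)%180-90)
```

```text
top [ 544.8 -256.4 -149. ]
side [ 543.8 -258.1 -148.8]
both [ 544.4 -256.9 -149. ]
[[-1.2, 0.3], [0.0, -1.1], [1.5, 0.9], [-0.5, 0.5], [1.7, 0.7], [0.5, -1.5], [-0.3, 0.6], [0.7, 0.1], [0.3, -0.1], [0.6, -0.7], [-1.2, 2.7], [2.8, -2.3], [-0.1, -0.4], [0.2, -1.5], [-1.4, -0.8]]
R tote [[-0.857, 0.516, 0.0], [-0.516, -0.857, -0.0], [-0.0, 0.0, 1.0]]
mould base [[ 536. -430.    0.]] flat [[549. -98.  90.]]
[ 175.84914655 -547.47717142  229.03660022] [[0.952, 0.306, 0.0], [0.306, -0.952, -0.0], [-0.0, 0.0, -1.0]] [-8.40142223e+01  1.03573143e+01  9.20737461e+01 -2.57185911e-04
  7.75662817e+01 -1.18197424e+01] [-0.60715931  0.52550976  0.14516984] 88.2358639620157 0.8
tool y ang -72.194424508151 delta -76.75960719260394
```

```bash
python3 -m handwheel '[{"hand":0,"dx":0.01,"dy":0.03,"dz":0,"ax":0,"ay":0,"az":6},{"hand":0,"dx":0.03,"dy":0.06,"dz":0,"ax":0,"ay":0,"az":12},{"hand":0,"dx":0.05,"dy":0.09,"dz":0,"ax":0,"ay":0,"az":18},{"hand":0,"dx":0.07,"dy":0.12,"dz":0,"ax":0,"ay":0,"az":25},{"hand":0,"dx":0.09,"dy":0.15,"dz":0,"ax":0,"ay":0,"az":32},{"hand":0,"dx":0.11,"dy":0.18,"dz":0,"ax":0,"ay":0,"az":39},{"hand":0,"dx":0.13,"dy":0.21,"dz":0,"ax":0,"ay":0,"az":45},{"hand":0,"dx":0.15,"dy":0.24,"dz":0,"ax":0,"ay":0,"az":51}]' 60
```

```text
t: 1.47
eef_pos: [326.5, -306.0, 229.3]
ee_rot: [[0.357, 0.934, 0.0], [0.934, -0.357, -0.001], [-0.0, 0.001, -1.0]]
force: [0.3, 0.3, -0.1]
gripper_width: 88.0
```

```bash
python3 -m handwheel '[{"hand":0,"dx":0.03,"dy":0.01,"dz":0,"ax":0,"ay":0,"az":6.5},{"hand":0,"dx":0.06,"dy":0.02,"dz":0,"ax":0,"ay":0,"az":13},{"hand":0,"dx":0.09,"dy":0.03,"dz":0,"ax":0,"ay":0,"az":19.5},{"hand":0,"dx":0.12,"dy":0.035,"dz":0,"ax":0,"ay":0,"az":26},{"hand":0,"dx":0.15,"dy":0.04,"dz":0,"ax":0,"ay":0,"az":33},{"hand":0,"dx":0.18,"dy":0.045,"dz":-0.01,"ax":0,"ay":0,"az":40},{"hand":0,"dx":0.205,"dy":0.049,"dz":-0.02,"ax":0,"ay":0,"az":46},{"hand":0,"dx":0.218,"dy":0.049,"dz":-0.03,"ax":0,"ay":0,"az":52}]'
python3 - <<'E'
from h import *
for n in("top","side"):
    s=vision.snapshot(n); save(s,n+"1.png")
q=manip.sense();R=np.array(q["ee_rot"]);print(q["eef_pos"],np.degrees(np.arctan2(R[1,0],R[0,0])),q["joint_pos"])
a=cv2.imread("pics/top1.png")[170:340,250:420];b=cv2.imread("pics/side1.png")[200:370,230:400]
cv2.imwrite("pics/v1.png",cv2.resize(np.hstack([a,b]),(800,400)))
E
```

```text
t: 2.13
eef_pos: [547.2, -255.9, 199.0]
ee_rot: [[-0.522, 0.853, 0.002], [0.853, 0.522, -0.0], [-0.001, 0.002, -1.0]]
force: [-1.5, -0.3, -0.4]
gripper_width: 88.2
[ 545.16120253 -255.77501508  197.04326058] 121.28437803777115 [-3.64361185e+01  1.55198121e+01  8.96803065e+01  3.87016173e-02
  7.49477569e+01 -6.77306239e+01]
```

View pics/v1.png

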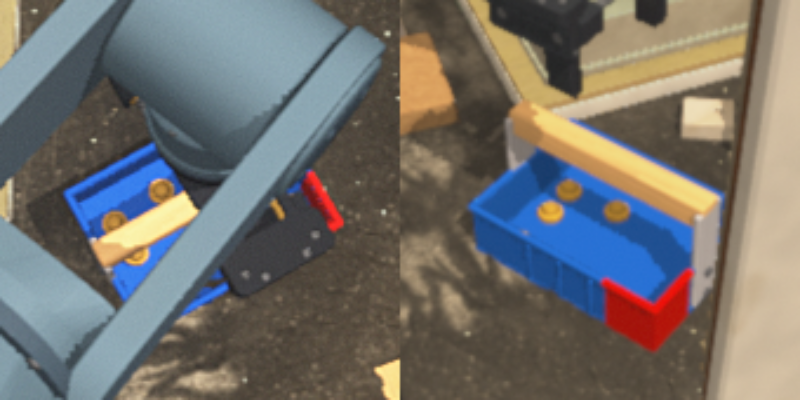

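The gripper is over the bar with nothing disturbed, and the jaws straddle it. Descending and closing.

```bash
python3 -m handwheel '[{"hand":0,"dx":0,"dy":-0.001,"dz":-0.02,"ax":0,"ay":0,"az":0},{"hand":0,"dx":0,"dy":-0.001,"dz":-0.04,"ax":0,"ay":0,"az":0},{"hand":0,"dx":0,"dy":-0.001,"dz":-0.06,"ax":0,"ay":0,"az":0},{"hand":0,"dx":0,"dy":-0.001,"dz":-0.08,"ax":0,"ay":0,"az":0},{"hand":0,"dx":0,"dy":-0.001,"dz":-0.095,"ax":0,"ay":0,"az":0},{"hand":0,"dx":0,"dy":-0.001,"dz":-0.105,"ax":0,"ay":0,"az":0},{"hand":0.3,"dx":0,"dy":-0.001,"dz":-0.105,"ax":0,"ay":0,"az":0},{"hand":0.5,"dx":0,"dy":-0.001,"dz":-0.105,"ax":0,"ay":0,"az":0}]' 60
python3 -m handwheel '[{"hand":0.6,"dx":0,"dy":0,"dz":0,"ax":0,"ay":0,"az":0},{"hand":0.7,"dx":0,"dy":0,"dz":0,"ax":0,"ay":0,"az":0},{"hand":0.8,"dx":0,"dy":0,"dz":0,"ax":0,"ay":0,"az":0},{"hand":1,"dx":0,"dy":0,"dz":0,"ax":0,"ay":0,"az":0},{"hand":1,"dx":0,"dy":0,"dz":0,"ax":0,"ay":0,"az":0},{"hand":1,"dx":0,"dy":0,"dz":0,"ax":0,"ay":0,"az":0},{"hand":1,"dx":0,"dy":0,"dz":0,"ax":0,"ay":0,"az":0},{"hand":1,"dx":0,"dy":0,"dz":0,"ax":0,"ay":0,"az":0}]' 60
```

```text
t: 2.9
eef_pos: [544.8, -257.1, 92.4]
ee_rot: [[-0.518, 0.856, -0.002], [0.856, 0.518, 0.002], [0.003, -0.001, -1.0]]
force: [-0.3, -0.2, 0.7]
gripper_width: 76.7
t: 3.57
eef_pos: [545.0, -257.0, 92.5]
ee_rot: [[-0.518, 0.856, -0.002], [0.856, 0.518, 0.002], [0.003, -0.0, -1.0]]
force: [1.1, 1.0, -0.5]
gripper_width: 23.7
```

```bash
python3 -m handwheel '[{"hand":1,"dx":0,"dy":0,"dz":0,"ax":0,"ay":0,"az":0},{"hand":1,"dx":0,"dy":0,"dz":0,"ax":0,"ay":0,"az":0},{"hand":1,"dx":0,"dy":0,"dz":0.005,"ax":0,"ay":0,"az":0},{"hand":1,"dx":0,"dy":0,"dz":0.015,"ax":0,"ay":0,"az":0},{"hand":1,"dx":0,"dy":0,"dz":0.03,"ax":0,"ay":0,"az":0},{"hand":1,"dx":0,"dy":0,"dz":0.045,"ax":0,"ay":0,"az":0},{"hand":1,"dx":0,"dy":0,"dz":0.06,"ax":0,"ay":0,"az":0},{"hand":1,"dx":0,"dy":0,"dz":0.07,"ax":0,"ay":0,"az":0}]' 60
python3 -m handwheel '[{"hand":1,"dx":0,"dy":0,"dz":0.015,"ax":0,"ay":0,"az":0},{"hand":1,"dx":-0.005,"dy":0.005,"dz":0.04,"ax":0,"ay":0,"az":0},{"hand":1,"dx":-0.015,"dy":0.015,"dz":0.07,"ax":0,"ay":0,"az":0},{"hand":1,"dx":-0.03,"dy":0.025,"dz":0.10,"ax":0,"ay":0,"az":0},{"hand":1,"dx":-0.045,"dy":0.035,"dz":0.13,"ax":0,"ay":0,"az":0},{"hand":1,"dx":-0.06,"dy":0.045,"dz":0.155,"ax":0,"ay":0,"az":0},{"hand":1,"dx":-0.075,"dy":0.055,"dz":0.17,"ax":0,"ay":0,"az":0},{"hand":1,"dx":-0.08,"dy":0.06,"dz":0.18,"ax":0,"ay":0,"az":0}]' 60
python3 -c "
from h import *
print(manip.sense()['joint_pos'].round(1) if hasattr(manip.sense()['joint_pos'],'round') else manip.sense()['joint_pos'])
s=vision.snapshot('side');save(s,'side2.png',(180,100,260,220),2)"
```

```text
t: 4.23
eef_pos: [545.2, -257.1, 164.3]
ee_rot: [[-0.518, 0.856, -0.001], [0.856, 0.518, 0.002], [0.002, 0.0, -1.0]]
force: [0.5, -1.1, -4.7]
gripper_width: 21.3
t: 4.9
eef_pos: [464.0, -196.3, 347.0]
ee_rot: [[-0.518, 0.855, 0.001], [0.855, 0.518, 0.0], [-0.0, 0.001, -1.0]]
force: [0.3, -0.6, -5.8]
gripper_width: 21.2
[-36.5  -3.3  93.    0.   90.3 -67.7]
```

View pics/side2.png

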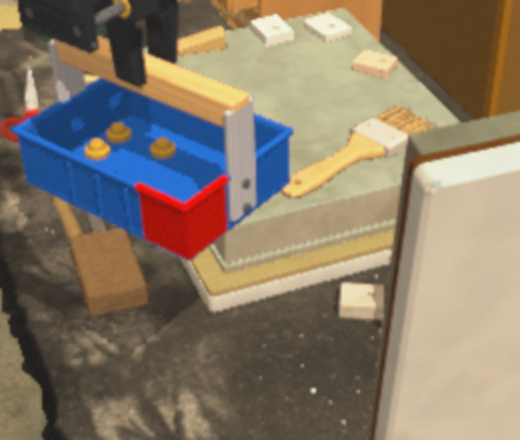

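The tote hangs level with three natches visible (the fourth is probably under the bar). Tilting gently towards the red corner.

```bash
python3 -m handwheel '[{"hand":1,"dx":0,"dy":0,"dz":0,"ax":1,"ay":-0.25,"az":0},{"hand":1,"dx":0,"dy":0,"dz":0,"ax":3,"ay":-0.7,"az":0},{"hand":1,"dx":0,"dy":0,"dz":0,"ax":5,"ay":-1.2,"az":0},{"hand":1,"dx":0,"dy":0,"dz":0,"ax":7,"ay":-1.7,"az":0},{"hand":1,"dx":0,"dy":0,"dz":0,"ax":9,"ay":-2.2,"az":0},{"hand":1,"dx":0,"dy":0,"dz":0,"ax":11,"ay":-2.7,"az":0},{"hand":1,"dx":0,"dy":0,"dz":0,"ax":13,"ay":-3.2,"az":0},{"hand":1,"dx":0,"dy":0,"dz":0,"ax":14.5,"ay":-3.6,"az":0}]' 60
python3 -m handwheel '[{"hand":1,"dx":0,"dy":0,"dz":0,"ax":1.5,"ay":-0.4,"az":0},{"hand":1,"dx":0,"dy":0,"dz":0,"ax":3.5,"ay":-0.9,"az":0},{"hand":1,"dx":0,"dy":0,"dz":0,"ax":5.5,"ay":-1.4,"az":0},{"hand":1,"dx":0,"dy":0,"dz":0,"ax":8,"ay":-2,"az":0},{"hand":1,"dx":0,"dy":0,"dz":0,"ax":10.5,"ay":-2.6,"az":0},{"hand":1,"dx":0,"dy":0,"dz":0,"ax":13,"ay":-3.2,"az":0},{"hand":1,"dx":0,"dy":0,"dz":0,"ax":14.5,"ay":-3.6,"az":0},{"hand":1,"dx":0,"dy":0,"dz":0,"ax":14.5,"ay":-3.6,"az":0}]' 60
python3 -m handwheel '[{"hand":1,"dx":0,"dy":0,"dz":0,"ax":0,"ay":0,"az":0},{"hand":1,"dx":0,"dy":0,"dz":0,"ax":0,"ay":0,"az":0},{"hand":1,"dx":0,"dy":0,"dz":0,"ax":0,"ay":0,"az":0},{"hand":1,"dx":0,"dy":0,"dz":0,"ax":0,"ay":0,"az":0},{"hand":1,"dx":0,"dy":0,"dz":0,"ax":0,"ay":0,"az":0},{"hand":1,"dx":0,"dy":0,"dz":0,"ax":0,"ay":0,"az":0},{"hand":1,"dx":0,"dy":0,"dz":0,"ax":0,"ay":0,"az":0},{"hand":1,"dx":0,"dy":0,"dz":0,"ax":0,"ay":0,"az":0}]' 60
python3 - <<'E'
from h import *
t=vision.snapshot("top"); s=vision.snapshot("side"); save(t,"top3.png");save(s,"side3.png")
for n,q in(("t",t),("s",s)):
    for d in vision.trace("natch_1",q)[:6]: print(n,round(d["conf"],2),d["bbox"])
    for d in vision.trace("tote",q)[:1]: print(n,round(d["conf"],2),d["bbox"])
print(manip.sense()["joint_pos"])
a=t["color"][150:350,200:400,::-1];b=s["color"][100:300,160:360,::-1]
cv2.imwrite("pics/v3.png",cv2.resize(np.hstack([a,b]),(800,400),interpolation=2))
E
```

```text
t: 5.62
eef_pos: [464.6, -196.9, 346.4]
ee_rot: [[-0.523, 0.85, 0.064], [0.833, 0.493, 0.253], [0.184, 0.185, -0.965]]
force: [-0.2, 0.5, -5.2]
gripper_width: 21.3
t: 6.28
eef_pos: [464.2, -197.8, 344.9]
ee_rot: [[-0.538, 0.834, 0.121], [0.764, 0.422, 0.488], [0.356, 0.355, -0.864]]
force: [0.6, -0.9, -5.2]
gripper_width: 21.3
t: 6.95
eef_pos: [464.3, -197.8, 345.0]
ee_rot: [[-0.538, 0.834, 0.121], [0.764, 0.422, 0.488], [0.356, 0.355, -0.864]]
force: [0.5, 1.0, -4.5]
gripper_width: 21.1
t 0.47 [284.4, 297.4, 11.3, 17.3]
t 0.29 [414.4, 334.5, 10.9, 7.7]
t 0.78 [202.1, 227.7, 151.3, 122.7]
s 0.47 [240.7, 184.0, 7.9, 11.5]
s 0.41 [258.5, 200.1, 10.5, 8.8]
s 0.6 [185.5, 99.3, 141.6, 129.9]
[-52.1058898    4.63152902  90.10086171  24.02418107 103.79517567
 -81.1250114 ]
```

View pics/v3.png

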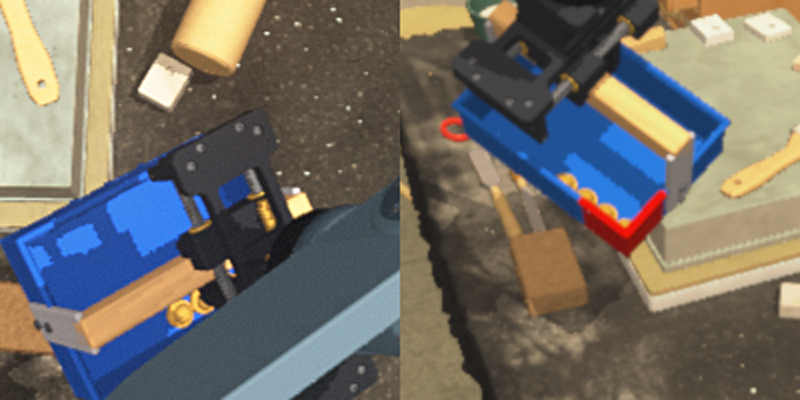

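Run:
```python
import cv2
b=cv2.imread("pics/side3.png")[165:235,225:315];cv2.imwrite("pics/v4.png",cv2.resize(b,None,fx=7,fy=7,interpolation=2))
```

```text
(no output)
```

View pics/v4.png

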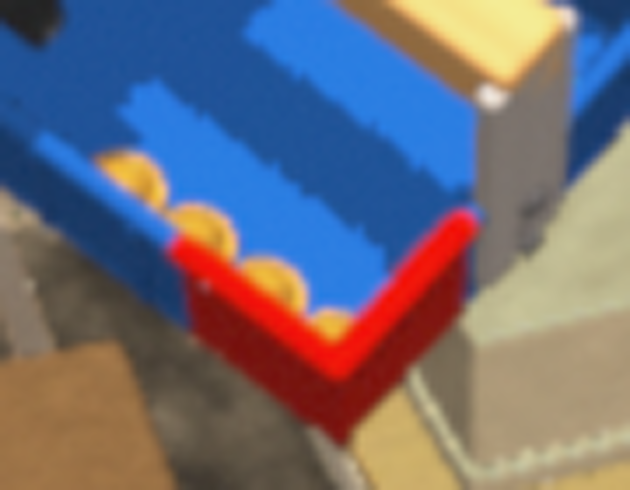

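```bash
cat > tilt.py <<'E'
from h import *
from scipy.spatial.transform import Rotation as R
X=np.array([-.857,-.516,0]);Y=np.array([.516,-.857,0])
R0=np.c_[-Y,X,[0,0,-1]] # tool level: x=-Y? checked below
def T(a,b): return R.from_rotvec(a*Y-b*X,degrees=True)
if __name__=="__main__":
    import sys
    a,b=map(float,sys.argv[1:3])
    c=R.from_matrix(np.array(manip.sense()["ee_rot"]))
    L=R.from_matrix(np.array([[-.518,.855,0],[.855,.518,0],[0,0,-1.]]))
    n=(c*L.inv()).as_matrix()[:,2]; print("now slopes x,y deg",np.degrees(np.arcsin([n@X,n@Y])).round(1))
    d=(T(a,b)*L*c.inv()); print("delta",d.as_rotvec(degrees=True).round(1),"mag",np.degrees(d.magnitude()).round(1))
E
python3 tilt.py -13 25
```

```text
now slopes x,y deg [20.8 20.8]
delta [-14.2  30.3   7.3] mag 34.3
```

```bash
python3 -m handwheel '[{"hand":1,"dx":0,"dy":0,"dz":0,"ax":-1,"ay":2.2,"az":0.5},{"hand":1,"dx":0,"dy":0,"dz":0,"ax":-3,"ay":6.5,"az":1.6},{"hand":1,"dx":0,"dy":0,"dz":0,"ax":-5.2,"ay":11,"az":2.7},{"hand":1,"dx":0,"dy":0,"dz":0,"ax":-7.5,"ay":16,"az":3.9},{"hand":1,"dx":0,"dy":0,"dz":0,"ax":-9.8,"ay":21,"az":5.1},{"hand":1,"dx":0,"dy":0,"dz":0,"ax":-12,"ay":25.6,"az":6.2},{"hand":1,"dx":0,"dy":0,"dz":0,"ax":-13.6,"ay":29,"az":7},{"hand":1,"dx":0,"dy":0,"dz":0,"ax":-14.2,"ay":30.3,"az":7.3}]' 60
python3 - <<'E'
from h import *
s=vision.snapshot("side"); save(s,"side5.png",(190,110,140,120),4)
E
python3 tilt.py 22 25
```

```text
t: 7.92
eef_pos: [465.3, -196.8, 344.2]
ee_rot: [[-0.43, 0.807, -0.405], [0.799, 0.549, 0.246], [0.421, -0.218, -0.88]]
force: [0.1, 0.4, -5.1]
gripper_width: 21.4
now slopes x,y deg [-12.7  24.9]
delta [ 17.6 -29.   -7.8] mag 34.8
```

View pics/side5.png

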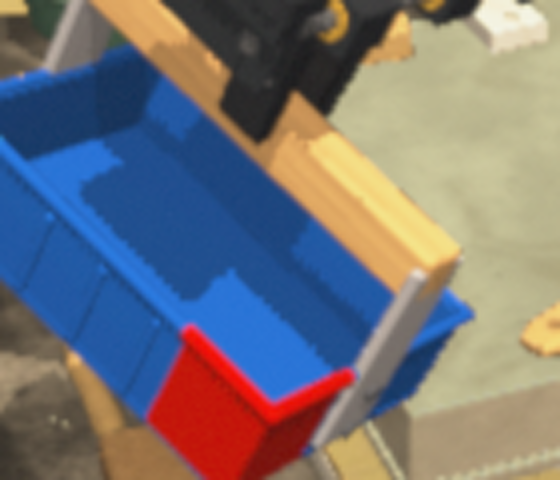

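No natches show; they must be in the strip hidden behind the near (+x) wall. Tilting back to see whether the column has buckled into a cluster.

```bash
python3 -m handwheel '[{"hand":1,"dx":0,"dy":0,"dz":0,"ax":1,"ay":-2,"az":-0.5},{"hand":1,"dx":0,"dy":0,"dz":0,"ax":3.5,"ay":-6,"az":-1.6},{"hand":1,"dx":0,"dy":0,"dz":0,"ax":6.4,"ay":-10.5,"az":-2.8},{"hand":1,"dx":0,"dy":0,"dz":0,"ax":9.4,"ay":-15.5,"az":-4.2},{"hand":1,"dx":0,"dy":0,"dz":0,"ax":12.4,"ay":-20.5,"az":-5.5},{"hand":1,"dx":0,"dy":0,"dz":0,"ax":15,"ay":-24.7,"az":-6.6},{"hand":1,"dx":0,"dy":0,"dz":0,"ax":17,"ay":-28,"az":-7.5},{"hand":1,"dx":0,"dy":0,"dz":0,"ax":17.6,"ay":-29,"az":-7.8}]' 60
python3 -m handwheel '[{"hand":1,"dx":0,"dy":0,"dz":0,"ax":0,"ay":0,"az":0},{"hand":1,"dx":0,"dy":0,"dz":0,"ax":0,"ay":0,"az":0},{"hand":1,"dx":0,"dy":0,"dz":0,"ax":0,"ay":0,"az":0},{"hand":1,"dx":0,"dy":0,"dz":0,"ax":0,"ay":0,"az":0},{"hand":1,"dx":0,"dy":0,"dz":0,"ax":0,"ay":0,"az":0},{"hand":1,"dx":0,"dy":0,"dz":0,"ax":0,"ay":0,"az":0},{"hand":1,"dx":0,"dy":0,"dz":0,"ax":0,"ay":0,"az":0},{"hand":1,"dx":0,"dy":0,"dz":0,"ax":0,"ay":0,"az":0}]' 60
python3 - <<'E'
from h import *
s=vision.snapshot("side"); save(s,"side6.png",(225,155,100,90),6)
E
python3 tilt.py -22 25
```

```text
t: 8.63
eef_pos: [463.9, -197.9, 343.8]
ee_rot: [[-0.538, 0.837, 0.103], [0.736, 0.407, 0.541], [0.411, 0.366, -0.835]]
force: [-0.8, 0.4, -5.1]
gripper_width: 21.1
t: 9.3
eef_pos: [464.1, -197.7, 343.8]
ee_rot: [[-0.538, 0.837, 0.102], [0.736, 0.407, 0.541], [0.411, 0.366, -0.835]]
force: [-0.4, 0.1, -5.2]
gripper_width: 21.0
now slopes x,y deg [21.5 24.2]
delta [-22.   36.7   9.8] mag 43.9
```

View pics/side6.png

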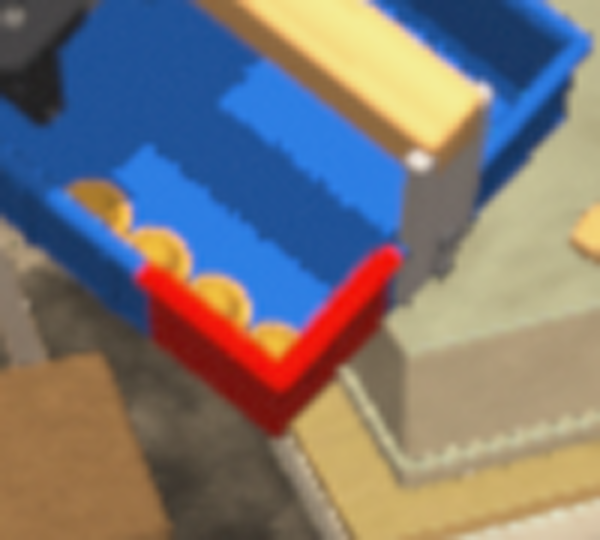

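```bash
cat > nat.py <<'E'
from tilt import *
def locate(s,q):
    """brass blobs of the side view -> tote coords (plane ~8 mm above floor)"""
    c=R.from_matrix(np.array(q["ee_rot"])); L=R.from_matrix(np.array([[-.518,.855,0],[.855,.518,0],[0,0,-1.]]))
    M=(c*L.inv()).as_matrix()@np.c_[X,Y,[0,0,1.]]   # tote axes in world
    o=np.array(q["eef_pos"])-M@[0,0,92.]
    Tc=np.array(s["T"]);K=np.array(s["mtx"])
    v,u=np.mgrid[0:480,0:640]; r=np.stack([u,v,np.ones_like(u)],-1)@np.linalg.inv(K).T*[1,-1,-1]@Tc[:3,:3].T
    rl=r@M; ol=M.T@(Tc[:3,3]-o)
    P=ol+rl*((12-ol[2])/rl[...,2])[...,None]
    h=cv2.cvtColor(s["color"],cv2.COLOR_RGB2HSV)
    m=((h[...,0]>10)&(h[...,0]<30)&(h[...,1]>110)&(h[...,2]>70)&(abs(P[...,0])<66)&(abs(P[...,1])<90)).astype(np.uint8)
    n,lab,st,ce=cv2.connectedComponentsWithStats(m,connectivity=4)
    red=proj(s,(M@np.array([[60,85,4],[64,89,50.],[64,89,0]]).T).T+o)
    print("red in/rim/under px",red.round().tolist(),"under z",((M@[64,89,0])+o)[2].round())
    for i in range(1,n):
        if st[i,4]>12: print("px",ce[i].round(),"area",st[i,4],"tote xy",P[lab==i].mean(0).round()[:2],"min",P[lab==i].min(0).round()[:2],"max",P[lab==i].max(0).round()[:2], "hsv",np.median(h[lab==i],0))
if __name__=="__main__":
    q=manip.sense(); locate(vision.snapshot("side"),q)
E
python3 nat.py
```

```text
red in/rim/under px [[272.0, 224.0], [273.0, 218.0], [272.0, 228.0]] under z 207.0
px [277. 162.] area 500 tote xy [-27.  22.] min [-46. -23.] max [-17.  72.] hsv [ 18. 129. 225.]
px [247. 146.] area 33 tote xy [-18. -36.] min [-21. -45.] max [-12. -27.] hsv [ 19. 150. 108.]
px [242. 189.] area 37 tote xy [47. 10.] min [43.  0.] max [51. 18.] hsv [ 19. 176. 167.]
px [252. 197.] area 45 tote xy [48. 31.] min [43. 21.] max [52. 40.] hsv [ 19. 187. 230.]
px [262. 205.] area 42 tote xy [47. 52.] min [43. 44.] max [51. 62.] hsv [ 19. 189. 232.]
px [270. 211.] area 30 tote xy [47. 70.] min [42. 65.] max [51. 75.] hsv [ 17.  189.5 230.5]
```

The detector shows a column along the +x wall at tote y about 10, 31, 52 and 70. Next a quick stronger counter-tilt in x, measuring at its end.

```bash
python3 -m handwheel '[{"hand":1,"dx":0,"dy":0,"dz":0,"ax":-1.5,"ay":2.5,"az":0.7},{"hand":1,"dx":0,"dy":0,"dz":0,"ax":-4.5,"ay":7.5,"az":2},{"hand":1,"dx":0,"dy":0,"dz":0,"ax":-7.8,"ay":13,"az":3.5},{"hand":1,"dx":0,"dy":0,"dz":0,"ax":-11,"ay":18.5,"az":5},{"hand":1,"dx":0,"dy":0,"dz":0,"ax":-14.3,"ay":24,"az":6.4},{"hand":1,"dx":0,"dy":0,"dz":0,"ax":-17.5,"ay":29.5,"az":7.8},{"hand":1,"dx":0,"dy":0,"dz":0,"ax":-20.5,"ay":34.2,"az":9.1},{"hand":1,"dx":0,"dy":0,"dz":0,"ax":-22,"ay":36.7,"az":9.8}]' 60
python3 nat.py; python3 tilt.py 22 25
```

```text
t: 10.07
eef_pos: [465.2, -196.6, 343.2]
ee_rot: [[-0.402, 0.749, -0.527], [0.817, 0.553, 0.163], [0.413, -0.365, -0.834]]
force: [0.2, -0.6, -5.5]
gripper_width: 21.3
red in/rim/under px [[242.0, 229.0], [257.0, 210.0], [240.0, 233.0]] under z 253.0
now slopes x,y deg [-21.7  24.4]
delta [ 22.1 -36.8  -9.9] mag 44.0
```

```bash
python3 -m handwheel '[{"hand":1,"dx":0,"dy":0,"dz":0,"ax":2.2,"ay":-3.7,"az":-1},{"hand":1,"dx":0,"dy":0,"dz":0,"ax":5.5,"ay":-9.2,"az":-2.5},{"hand":1,"dx":0,"dy":0,"dz":0,"ax":8.8,"ay":-14.7,"az":-4},{"hand":1,"dx":0,"dy":0,"dz":0,"ax":12.1,"ay":-20.2,"az":-5.4},{"hand":1,"dx":0,"dy":0,"dz":0,"ax":15.4,"ay":-25.7,"az":-6.9},{"hand":1,"dx":0,"dy":0,"dz":0,"ax":18.7,"ay":-31.2,"az":-8.4},{"hand":1,"dx":0,"dy":0,"dz":0,"ax":21.3,"ay":-35.5,"az":-9.5},{"hand":1,"dx":0,"dy":0,"dz":0,"ax":22.1,"ay":-36.8,"az":-9.9}]' 60
python3 nat.py; python3 -m handwheel '[{"hand":1,"dx":0,"dy":0,"dz":0,"ax":0,"ay":0,"az":0},{"hand":1,"dx":0,"dy":0,"dz":0,"ax":0,"ay":0,"az":0},{"hand":1,"dx":0,"dy":0,"dz":0,"ax":0,"ay":0,"az":0},{"hand":1,"dx":0,"dy":0,"dz":0,"ax":0,"ay":0,"az":0},{"hand":1,"dx":0,"dy":0,"dz":0,"ax":0,"ay":0,"az":0},{"hand":1,"dx":0,"dy":0,"dz":0,"ax":0,"ay":0,"az":0},{"hand":1,"dx":0,"dy":0,"dz":0,"ax":0,"ay":0,"az":0},{"hand":1,"dx":0,"dy":0,"dz":0,"ax":0,"ay":0,"az":0}]' 60;python3 nat.py
```

```text
t: 10.78
eef_pos: [464.0, -197.1, 342.3]
ee_rot: [[-0.538, 0.837, 0.104], [0.736, 0.406, 0.542], [0.411, 0.368, -0.834]]
force: [0.1, -1.1, -5.2]
gripper_width: 21.6
red in/rim/under px [[272.0, 224.0], [273.0, 218.0], [272.0, 228.0]] under z 205.0
px [277. 163.] area 487 tote xy [-27.  22.] min [-46. -22.] max [-17.  72.] hsv [ 17. 130. 221.]
px [247. 146.] area 28 tote xy [-18. -36.] min [-21. -45.] max [-13. -27.] hsv [ 18.5 150.5 120.5]
px [282. 198.] area 117 tote xy [16. 70.] min [-7. 64.] max [36. 74.] hsv [ 19. 185. 180.]
t: 11.5
eef_pos: [464.0, -196.8, 342.0]
ee_rot: [[-0.538, 0.837, 0.102], [0.736, 0.406, 0.541], [0.412, 0.366, -0.834]]
force: [0.4, -0.4, -4.6]
gripper_width: 21.3
red in/rim/under px [[272.0, 224.0], [272.0, 219.0], [272.0, 228.0]] under z 205.0
px [276. 163.] area 475 tote xy [-27.  22.] min [-46. -22.] max [-17.  70.] hsv [ 18. 130. 226.]
px [247. 146.] area 30 tote xy [-18. -35.] min [-21. -45.] max [-13. -26.] hsv [ 19.  155.5 116. ]
px [280. 200.] area 176 tote xy [21. 70.] min [-15.  64.] max [51. 75.] hsv [ 19.  185.  211.5]
```

Now it is a row along the +y wall, so I overshot. Next a milder counter-tilt the other way, measuring at the end.

```bash
python3 tilt.py 24 -16
```

```text
now slopes x,y deg [21.5 24.3]
delta [-33.4 -21.9  -8.1] mag 40.8
```

```bash
python3 -m handwheel '[{"hand":1,"dx":0,"dy":0,"dz":0,"ax":-3,"ay":-2,"az":-0.7},{"hand":1,"dx":0,"dy":0,"dz":0,"ax":-7.5,"ay":-5,"az":-1.8},{"hand":1,"dx":0,"dy":0,"dz":0,"ax":-12.5,"ay":-8.2,"az":-3},{"hand":1,"dx":0,"dy":0,"dz":0,"ax":-17.5,"ay":-11.5,"az":-4.3},{"hand":1,"dx":0,"dy":0,"dz":0,"ax":-22.5,"ay":-14.8,"az":-5.5},{"hand":1,"dx":0,"dy":0,"dz":0,"ax":-27.5,"ay":-18,"az":-6.7},{"hand":1,"dx":0,"dy":0,"dz":0,"ax":-31.5,"ay":-20.7,"az":-7.7},{"hand":1,"dx":0,"dy":0,"dz":0,"ax":-33.4,"ay":-21.9,"az":-8.1}]' 60
python3 nat.py; python3 tilt.py 22 22
```

```text
t: 12.22
eef_pos: [463.0, -195.2, 341.6]
ee_rot: [[-0.449, 0.752, 0.483], [0.852, 0.524, -0.024], [-0.271, 0.401, -0.875]]
force: [-0.1, 0.8, -5.8]
gripper_width: 20.9
red in/rim/under px [[301.0, 218.0], [287.0, 202.0], [303.0, 222.0]] under z 259.0
px [275. 149.] area 197 tote xy [-57. -60.] min [-66. -90.] max [-47. -28.] hsv [ 16. 138. 140.]
now slopes x,y deg [ 23.7 -15.6]
delta [30.8 20.8  7.6] mag 37.9
```

```bash
python3 -m handwheel '[{"hand":1,"dx":0,"dy":0,"dz":0,"ax":3,"ay":2,"az":0.7},{"hand":1,"dx":0,"dy":0,"dz":0,"ax":7,"ay":4.7,"az":1.8},{"hand":1,"dx":0,"dy":0,"dz":0,"ax":11.5,"ay":7.8,"az":2.9},{"hand":1,"dx":0,"dy":0,"dz":0,"ax":16,"ay":10.8,"az":4},{"hand":1,"dx":0,"dy":0,"dz":0,"ax":20.5,"ay":13.8,"az":5.1},{"hand":1,"dx":0,"dy":0,"dz":0,"ax":25,"ay":16.9,"az":6.2},{"hand":1,"dx":0,"dy":0,"dz":0,"ax":29,"ay":19.6,"az":7.2},{"hand":1,"dx":0,"dy":0,"dz":0,"ax":30.8,"ay":20.8,"az":7.6}]' 60
python3 nat.py; python3 tilt.py 24 -21
```

```text
t: 12.93
eef_pos: [463.2, -195.9, 340.4]
ee_rot: [[-0.541, 0.832, 0.12], [0.755, 0.417, 0.506], [0.371, 0.365, -0.854]]
force: [-0.5, -0.6, -4.8]
gripper_width: 21.1
red in/rim/under px [[273.0, 226.0], [273.0, 219.0], [273.0, 230.0]] under z 205.0
px [275. 162.] area 506 tote xy [-28.  16.] min [-48. -28.] max [-18.  69.] hsv [ 17.  128.5 226. ]
px [245. 144.] area 35 tote xy [-21. -45.] min [-25. -54.] max [-15. -35.] hsv [ 19. 153. 122.]
px [267. 201.] area 307 tote xy [36. 51.] min [21. 31.] max [51. 73.] hsv [ 19. 188. 223.]
now slopes x,y deg [21.4 21.9]
delta [-35.2 -23.6  -8.6] mag 43.2
```

It now reads as one cluster, x 21..51 and y 31..73. Holding a moment, then checking in a picture.

```bash
python3 -m handwheel '[{"hand":1,"dx":0,"dy":0,"dz":0,"ax":0,"ay":0,"az":0},{"hand":1,"dx":0,"dy":0,"dz":0,"ax":0,"ay":0,"az":0},{"hand":1,"dx":0,"dy":0,"dz":0,"ax":0,"ay":0,"az":0},{"hand":1,"dx":0,"dy":0,"dz":0,"ax":0,"ay":0,"az":0},{"hand":1,"dx":0,"dy":0,"dz":0,"ax":0,"ay":0,"az":0},{"hand":1,"dx":0,"dy":0,"dz":0,"ax":0,"ay":0,"az":0},{"hand":1,"dx":0,"dy":0,"dz":0,"ax":0,"ay":0,"az":0},{"hand":1,"dx":0,"dy":0,"dz":0,"ax":0,"ay":0,"az":0}]' 60;python3 nat.py
python3 -c "
from h import *
save(vision.snapshot('side'),'side7.png',(225,150,100,90),6)"
```

```text
t: 13.65
eef_pos: [463.2, -195.9, 340.1]
ee_rot: [[-0.54, 0.833, 0.12], [0.755, 0.417, 0.506], [0.372, 0.365, -0.854]]
force: [0.2, -0.0, -5.6]
gripper_width: 21.3
red in/rim/under px [[273.0, 226.0], [273.0, 219.0], [273.0, 230.0]] under z 205.0
px [275. 163.] area 510 tote xy [-28.  17.] min [-49. -30.] max [-18.  69.] hsv [ 17. 131. 221.]
px [245. 145.] area 32 tote xy [-21. -45.] min [-24. -55.] max [-16. -35.] hsv [ 19.  152.5 119. ]
px [263. 200.] area 158 tote xy [37. 45.] min [23. 33.] max [51. 61.] hsv [ 19. 188. 225.]
px [275. 208.] area 69 tote xy [35. 69.] min [22. 65.] max [50. 73.] hsv [ 19. 189. 227.]
```

View pics/side7.png

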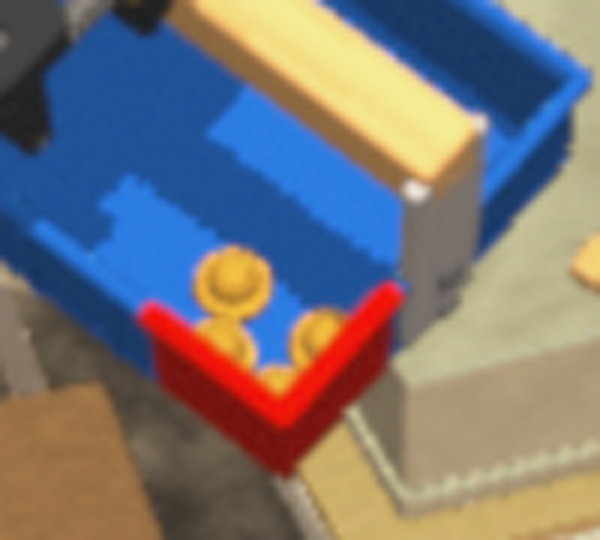

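All four are clustered in the red corner, centred around (262,205) in the full image. One last check covers stillness, tote slip and the bystanders.

```bash
python3 -m handwheel '[{"hand":1,"dx":0,"dy":0,"dz":0,"ax":0,"ay":0,"az":0},{"hand":1,"dx":0,"dy":0,"dz":0,"ax":0,"ay":0,"az":0},{"hand":1,"dx":0,"dy":0,"dz":0,"ax":0,"ay":0,"az":0},{"hand":1,"dx":0,"dy":0,"dz":0,"ax":0,"ay":0,"az":0},{"hand":1,"dx":0,"dy":0,"dz":0,"ax":0,"ay":0,"az":0},{"hand":1,"dx":0,"dy":0,"dz":0,"ax":0,"ay":0,"az":0},{"hand":1,"dx":0,"dy":0,"dz":0,"ax":0,"ay":0,"az":0},{"hand":1,"dx":0,"dy":0,"dz":0,"ax":0,"ay":0,"az":0}]' 60;python3 nat.py
python3 - <<'E'
from h import *
for n in("top","side"):
    s=vision.snapshot(n)
    for q in("sanding_block","wedge_3","test_tile_4"):
        d=vision.trace(q,s)
        if d: print(n,q,round(d[0]["conf"],2),d[0]["bbox"])
    a=cv2.imread("pics/%s0.png"%n)
print(np.abs(manip.sense()["joint_vel"]).max())
E
```

```text
t: 14.42
eef_pos: [463.2, -195.9, 339.9]
ee_rot: [[-0.54, 0.833, 0.12], [0.755, 0.417, 0.507], [0.372, 0.365, -0.854]]
force: [-0.2, -0.1, -5.0]
gripper_width: 21.1
red in/rim/under px [[273.0, 226.0], [273.0, 219.0], [273.0, 230.0]] under z 205.0
px [276. 163.] area 519 tote xy [-28.  17.] min [-49. -30.] max [-18.  69.] hsv [ 17. 130. 221.]
px [245. 145.] area 31 tote xy [-20. -45.] min [-24. -55.] max [-16. -35.] hsv [ 19. 149. 125.]
px [263. 200.] area 161 tote xy [37. 45.] min [23. 33.] max [51. 61.] hsv [ 19. 188. 224.]
px [275. 208.] area 71 tote xy [35. 69.] min [21. 65.] max [51. 73.] hsv [ 18. 189. 227.]
top wedge_3 0.56 [416.4, 335.6, 6.7, 5.0]
top test_tile_4 0.91 [269.2, 177.2, 25.9, 26.7]
side sanding_block 0.95 [217.9, 211.0, 36.2, 47.5]
side wedge_3 0.92 [270.3, 384.8, 52.0, 46.4]
side test_tile_4 0.84 [351.2, 238.1, 21.8, 18.2]
0.08578160704822878
```

The cluster and the tote are still and the bystanders haven't moved, so I'm handing in.

```bash
python3 -c "
from station import manip
print(manip.sign_off())"
```

```text
the job is handed in; nothing more can be done
None
```

The job is handed in with the tote held by its bar and all four natches clustered in the red corner. It is gripped at 60 N, in the air and still, leaning about 21° in x and 22° in y (roughly 31° overall). The lowest point of the red corner works out at about 205 mm above the table from the arm pose.

- **How it went:** The first tilt left the natches in a row along the +x wall. A gentle counter-tilt did not shift them, and a stronger one laid them in a row along the +y wall. A third, in y, brought them together as you wanted.
- **Natches:** The last side view showed all four together, all within about 55 mm of the corner. The positions were the same 0.7 s later, and none were spilled.
- **Other things on the bench:** In the side view the block, wedge and tile were all within about 3 pixels of where they started. In the top view the tile also matched. The block was not found there, and the wedge came back only as a small, low-confidence patch, probably because the arm was in the way.
- **Limits:** Time was about 14.5 s, and the force readings I saw stayed under 6 N.

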